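# Unstack the samples onto the bench instruments

## Task

Take the stack of samples apart and set each thing, upright and gently, on its own place: the vial on the middle of the balance's pan, the square embryo block down in the square seat of the cold plate, the round dish inside the rim of the viewing stage, and the slide box flat in the steel tray. Never tip the vial, the block or the dish over, do not let anything drop, and do not shift the reagent bottle or the small jar that stand among the places.

Things in the scene. Friction and masses are not known exactly. Their poses are not given: they have to be found in the camera images.
- vial: Small brown glass sample vial with a black screw cap, closed, upright on top of the stack: glass 26 mm diameter, cap 28 mm diameter, 50 mm tall in all (the cap is the top 14 mm). At the start its foot stands in the round hollow of the embryo block. Origin: centre of its underside; z up its axis.
- block: Embryo block: a square pale stone-like block 42 x 42 mm, 20 mm tall, with a round hollow 33 mm across and 7 mm deep in its top (there the vial stands at the start, its underside 13 mm above the block's). Second from the top of the stack, resting on the dish's lid, turned any way. Origin: centre of its underside; x and y along its sides, z up.
- dish: Round lidded specimen dish, white ceramic, treated as one piece, 20 mm tall: the lid, the upper 11 mm, is 62 mm in diameter, the lower 9 mm is 58 mm. Third from the top, resting on the slide box. Origin: centre of its underside; z up.
- slide_box: Closed grey plastic box for microscope slides, 108 mm long (its x) x 62 mm wide (its y) x 32 mm tall, bottom of the stack, standing on the table. Origin: centre of its underside; z up. The stack (box, dish, block, vial) is about 115 mm tall; nothing is fastened. Each piece weighs under 0.3 kg.
- balance: Fixed compact bench balance, white housing 140 x 110 mm, 35 mm tall, with a dark display towards its -x side; on top a round flat steel pan 90 mm in diameter whose upper face is 45 mm above the table. Origin: at table height, below the centre of the pan; the housing reaches 85 mm from it to -x and 55 mm to the other sides. The pan does not move. The vial goes here.
- cold_plate: Fixed white cold plate unit 110 x 104 mm with an aluminium top, on it a square seat: a floor 30 mm above the table, 64 x 64 mm inside, with an aluminium rim 8 mm wide and 4 mm high all round. Origin: at table height, below the centre of the seat; x and y along its sides. The embryo block goes here; it fits in the seat at any yaw.
- stage: Fixed grey viewing stage, 112 x 112 mm, with a round white plate as its seat: the plate's face is 25 mm above the table, with a thin dark rim 84 mm across inside and 3 mm high all round. Origin: at table height, below the centre of the seat. The dish goes here.
- tray: Fixed shallow rectangular steel tray, 134 mm (its x) x 96 mm (its y) outside, 126 x 88 mm inside, floor 4 mm above the table, walls 4 mm thick, their tops 9 mm above the table. Origin: at table height below its centre. The slide box goes here, its length along the tray's length (either way round).
- reagent_bottle: Bystander: a clear glass bottle with a blue cap, 52 mm diameter, 85 mm tall, standing loose near the middle of the table's far part, among the places. Origin: centre of its underside. Not to be shifted.
- jar: Bystander: a small jar with a white cap, 32 mm diameter, 42 mm tall, standing loose at the nearer left, between the places. Origin: centre of its underside. Not to be shifted.
Not all that is in view belongs to the job. Leave any blue look-alike of the stage alone.

How it is judged:
By the outcome, as a careful person would: the job done as asked, in the order asked, and still so for the second after the job is handed in, with the robot touching nothing.
It also fails if it takes over 128 s, if anything falls off the work surface, if the arm or the gripper's body presses on something with over 40 N, if the wrist force passes 120 N, or if a joint passes its speed limit or range.

## Robot

A 7-joint arm with a two-finger parallel gripper is mounted at the origin on the work surface. World frame = base frame: x ahead of the robot, y to its left, z up, the work surface at z = 0. Lengths are in m, angles in rad, forces in N, time in s.
With the tool pointing down it reaches from about 0.425 to 1.025 m from the base axis. Payload 3.6 kg.
Tool frame: the origin (TCP) lies on the centre line of the jaws, within the pads' length; the fingertips stand r.nose_length ahead of it and the grasp point (between the pads) lies 3 mm ahead of it (r.nose_length is the distance from the TCP to the fingertips, in m); z points along the fingers, y is the line along which they close (so a half turn about z gives the same grasp; the last joint's range is limited). The gripper opens to 85 mm and grips with 20 to 120 N. Pads are 22 mm wide; open, the fingers measure 114 mm over their backs; the gripper's body (76 mm by 85 mm) begins 54 mm behind the grasp point. The pads swing forward as they close: fully open they stand 13 mm farther back than shut.
Start: joints at [1.224, 0.591, 0.048, 1.609, -0.033, 0.943, -0.034], TCP at [0.182, -0.702, 0.253] pointing down, gripper open.
Joint ranges: [-2.69, 2.69], [-0.47, 2.24], [-1.27, 1.36], [0.19, 2.51], [-1.53, 4.68], [0.08, 2.07], [-3.09, 3.09]. Speed limits (rad/s): [2.57, 2.57, 3.14, 3.14, 3.14, 3.14, 3.14].

## Interface

Orientations are given as a unit quaternion [x, y, z, w].
In Python, from cell import r gives the robot as it stands.
- The arm moves only by the shell command python3 -m inch 'ROWS' [FORCE]. ROWS is a JSON object of lists of equal length, an entry for each row: "turn": the turn, a rotation vector about the tool's x, y, z in rad, a list of three; "offset": the shift along the tool's x, y, z in cm, a list of three; "fingers": the finger opening in cm, from 0 to 8.54. In form: {"turn": [[ax, ay, az], ...], "offset": [[dx, dy, dz], ...], "fingers": [fingers, ...]}. A call has 1 to 5 rows; each row is the pose to reach, as a shift and turn from the pose commanded when the call began, along the tool's axes at that moment; what a row does not reach only later rows make up. A row lasts 1/10 s, in which the tool goes at most 50 mm and 8.59 degrees, less where a joint would pass 70% of its speed; a pose out of reach is approached as far as the arm can. A call with a gripper value outside its range is refused whole. The fingers move at their own pace and stop on an object; FORCE is the grip in N (left out, the last holds). Time passes only in rows, so rows that repeat a pose let the fingers close. It gives the time, the measured TCP pose, the force, the opening and the grip force at its end, in the units of the state.
- r.read_state(): the state, without advancing time (a new reading comes with each control period).
- r.grab_frame(name): name is "scene" or "top" or "wrist"; returns a dict with "frame" (400x640x3 uint8, red, green, blue), "vertical_fov" (degrees; the focal length in pixels is half the picture's height over the tangent of half this angle, whatever the lens; pixels are square), "cx", "cy" (the principal point, pixels), "T" (4x4, takes a point from camera to world coordinates); the wrist camera has in their place "T_tool_cam" (4x4, takes a point from camera to tool coordinates, whose origin is the TCP and whose axes are the flange's). Camera axes: x right, y down, z forward; pixel columns grow to the right and rows downward; lengths in m; the calibration is good to about 2 mm. A picture is of the moment at which its call begins: read the wrist's pose just before it. There is no depth.
- r.close_job(): hands the job in; it is judged then, once.
The state is a dict: "clock": time; "q": joint angles; "qd": joint speeds; "joint_torque": joint torques, N m; "position": TCP position; "orientation": TCP orientation; "contact_force": force on the tool from outside, world axes, zero at the start; "torque": the same for the moment, N m; "width": finger opening in m; "grasp_force": force on a finger pad.
Only numpy, scipy, OpenCV 4.12 (cv2) and the standard library are available. Lean on these libraries where they do the work, as an engineer would, in place of code of your own. Each camera call takes 0.05 s, during which the arm holds its last target. There are 200 camera calls.

## Working session

There is one attempt and no reset: what is moved stays moved. The work goes in short steps, Python scripts to look and compute and a shell command to move; the robot and the scene stay as the last step left them, time stands still between calls to the robot, and variables do not carry over. Pictures are saved under pics/ and viewed, at most 14 in all, crops included, and the job is handed in when it is done.

```bash
mkdir -p pics; ls
python3 - <<'E'
from cell import r
import cv2,numpy as np
s=r.read_state();print(s['clock'],s['position'],s['orientation'],s['width'],r.nose_length)
for n in("scene","top"):
    f=r.grab_frame(n);cv2.imwrite(f'pics/{n}0.png',f['frame'][:,:,::-1]);np.savez(f'pics/{n}0.npz',**f);print(n,f['vertical_fov'],f['cx'],f['cy'],np.round(f['T'],3).tolist())
s=r.read_state()
f=r.grab_frame("wrist");print(f['vertical_fov'],f['cx'],f['cy'],np.round(f['T_tool_cam'],3).tolist())
E
```

```text
pics
0.0 [ 0.18187963 -0.70101683  0.25213708] [ 9.91951432e-01  1.26614048e-01 -1.88895893e-04 -1.09673077e-03] 0.08522354936230467 0.022
scene 57.19434461378131 321.02981839442975 201.94313205922293 [[0.686, 0.469, -0.556, 0.983], [0.728, -0.425, 0.538, -0.381], [0.016, -0.774, -0.633, 0.628], [0.0, 0.0, 0.0, 1.0]]
top 45.056791277086866 314.728031678799 201.00122107416132 [[0.004, -0.989, 0.148, 0.287], [-1.0, -0.005, -0.003, 0.085], [0.004, -0.148, -0.989, 1.243], [0.0, 0.0, 0.0, 1.0]]
63.055807703757345 319.9448166948577 202.8320816314333 [[-0.001, -0.946, -0.324, 0.084], [1.0, -0.0, -0.001, -0.0], [0.001, -0.324, 0.946, -0.121], [0.0, 0.0, 0.0, 1.0]]
```

View pics/top0.png

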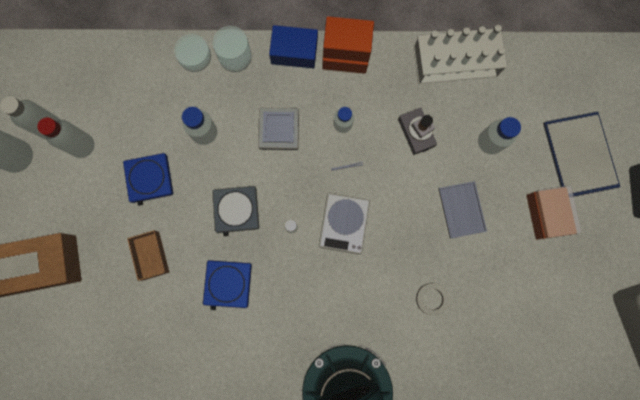

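View pics/scene0.png

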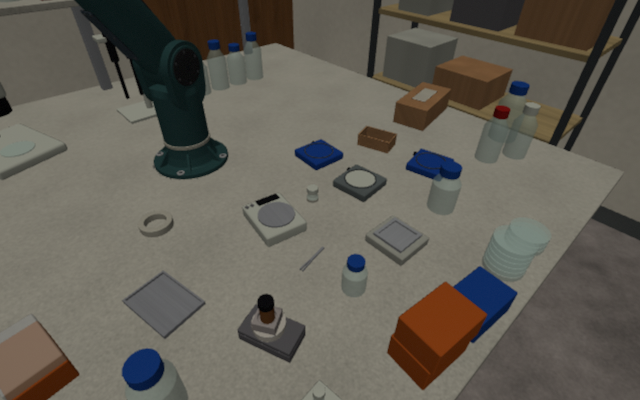

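The top view shows the stack at about (418,130), with the vial cap at (426,122). The grey stage with the white plate is at (235,209); the two blue stages at (148,177) and (228,284) are look-alikes. The cold plate is at (279,128), the balance pan at (346,216) and the tray at (462,209). The bystanders are the bottle at (344,118) and the jar at (291,226). Next I'll measure these and confirm them in an enlarged crop.

```bash
cat > h.py <<'E'
import numpy as np,cv2
from scipy.spatial.transform import Rotation as R
def K(f): 
    fl=200/np.tan(np.radians(float(f['vertical_fov']))/2); return np.array([[fl,0,float(f['cx'])],[0,fl,float(f['cy'])],[0,0,1]])
def ray(f,T,uv,z):
    "pixels -> world points on plane height z"
    uv=np.atleast_2d(np.asarray(uv,float)); d=np.c_[uv,np.ones(len(uv))]@np.linalg.inv(K(f)).T@T[:3,:3].T
    o=T[:3,3]; return o+d*((z-o[2])/d[:,2])[:,None]
def proj(f,T,P):
    P=np.atleast_2d(P); c=(P-T[:3,3])@T[:3,:3]; p=c@K(f).T; return p[:,:2]/p[:,2:]
def Ttool(s):
    T=np.eye(4);T[:3,:3]=R.from_quat(s['orientation']).as_matrix();T[:3,3]=s['position'];return T
def snap(r,name=None):
    s=r.read_state();f=r.grab_frame("wrist");T=Ttool(s)@f['T_tool_cam']
    if name: cv2.imwrite(f'pics/{name}.png',f['frame'][:,:,::-1])
    return s,f,T
def go(s,target,yaw=None):
    "shift in cm along tool axes to reach a target; turn about tool z so that tool y axis lies along world angle yaw (mod pi)"
    Rt=R.from_quat(s['orientation']).as_matrix()
    d=Rt.T@(np.array(target)-s['position'])*100
    out=[np.round(d,2)]
    ya=np.arctan2(Rt[1,1],Rt[0,1]);out.append(('tool y yaw',round(ya,3)))
    if yaw is not None:
        e=(yaw-ya+np.pi/2)%np.pi-np.pi/2; out.append(('turn z',round(-e,3)))
    tilt=R.from_matrix(Rt.T@np.array([Rt[:,0]*[1,1,0]/np.linalg.norm(Rt[:2,0]),np.cross([0,0,-1],Rt[:,0]*[1,1,0]/np.linalg.norm(Rt[:2,0])),[0,0,-1]]).T).as_rotvec()
    out.append(('level',np.round(tilt,4)));return out
E
python3 - <<'E'
from h import *
f=dict(np.load('pics/top0.npz'));T=f['T']
for n,uv,z in[('cap',(426,122),.115),('bottle cap',(345,115),.085),('jar',(291,225),.042),('pan',(346,216),.045),('cold',(279,127),.034),('stage',(235,209),.025)]:
    print(n,np.round(ray(f,T,uv,z)[0],3))
t=ray(f,T,[(439,187),(472,181),(486,233),(452,238)],.009);print('tray',np.round(t,3).tolist(),t.mean(0),np.linalg.norm(np.diff(t,axis=0),axis=1))
b=ray(f,T,[(340,194),(369,198),(362,253),(320,248)],.035);print(np.round(b,3).tolist())
im=cv2.resize(f['frame'][90:260,200:500],(800,453),interpolation=cv2.INTER_CUBIC);im=cv2.convertScaleAbs(im,alpha=1.5)
cv2.imwrite('pics/crop1.png',im[:,:,::-1])
E
```

```text
cap [ 0.65  -0.188  0.115]
bottle cap [0.677 0.007 0.085]
jar [0.405 0.14  0.042]
pan [0.428 0.003 0.045]
cold [0.661 0.175 0.034]
stage [0.447 0.284 0.025]
tray [[0.509, -0.242, 0.009], [0.526, -0.329, 0.009], [0.39, -0.359, 0.009], [0.377, -0.271, 0.009]] [ 0.45058889 -0.30028979  0.009     ] [0.08820696 0.13890582 0.08883151]
[[0.485, 0.017, 0.035], [0.476, -0.057, 0.035], [0.337, -0.037, 0.035], [0.349, 0.067, 0.035]]
```

View pics/crop1.png

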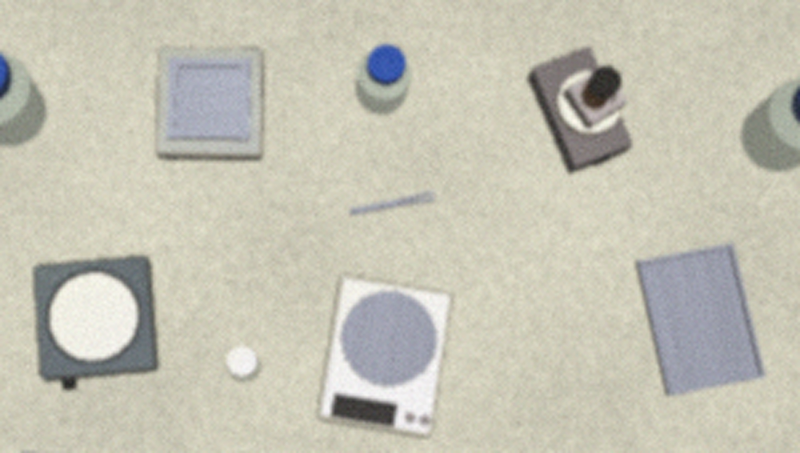

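The enlarged crop confirms it. The cap is at (603,80) on block, dish and box, the grey stage is at (95,315), and the bottle at (385,65) and jar at (242,361) stand among the places. All the measured sizes match: the tray came out at 89x139 and the reaches are fine. Now I move to look at the stack with the wrist camera.

Run:
```python
from h import *
from cell import r
print(go(r.read_state(),[0.65,-0.188,0.26],-1.18))
```

```text
[array([ 58.2 , -37.92,  -0.7 ]), ('tool y yaw', np.float64(-1.317)), ('turn z', np.float64(-0.137)), ('level', array([-0.0017,  0.0001, -0.    ]))]
```

```bash
python3 -m inch '{"turn":[[0,0,0],[0,0,0],[0,0,0],[0,0,0],[0,0,0]],"offset":[[1,-0.5,-4],[5,-3,-8],[10,-6,-9],[15,-9,-9],[18,-12,-9]],"fingers":[8.5,8.5,8.5,8.5,8.5]}' 
python3 -m inch '{"turn":[[0,0,0],[0,0,0],[0,0,0],[0,0,0],[0,0,0]],"offset":[[4,-2.5,0],[8,-5,0],[12,-8,0],[16,-10.5,0],[20,-13,0]],"fingers":[8.5,8.5,8.5,8.5,8.5]}' 
python3 -m inch '{"turn":[[0,0,-0.137],[0,0,-0.137],[0,0,-0.137],[0,0,-0.137],[0,0,-0.137]],"offset":[[4,-2.5,0],[8,-5,0],[12,-8,2],[16,-10.5,4],[20.2,-12.9,8]],"fingers":[8.5,8.5,8.5,8.5,8.5]}' 
python3 -m inch '{"turn":[[0,0,0],[0,0,0],[0,0,0]],"offset":[[0,0,0],[0,0,0],[0,0,0]],"fingers":[8.5,8.5,8.5]}'
python3 - <<'E'
from h import *
from cell import r
s,f,T=snap(r,'w1');print(s['clock'],go(s,[0.65,-0.188,0.26],-1.18),proj(f,T,[.65,-.188,.115]))
E
```

```text
clock: 0.65
position: [0.3169, -0.5551, 0.3436]
orientation: [0.992, 0.127, 0.001, 0.001]
contact_force: [0.6, -0.5, 0.2]
width: 0.0851
grasp_force: 0.0
clock: 1.15
position: [0.4766, -0.3782, 0.3427]
orientation: [0.992, 0.127, -0.0, -0.0]
contact_force: [-0.2, -0.2, -0.5]
width: 0.0852
grasp_force: 0.0
clock: 1.65
position: [0.6317, -0.2116, 0.2747]
orientation: [0.981, 0.195, 0.002, 0.001]
contact_force: [0.1, -0.8, 0.3]
width: 0.0849
grasp_force: 0.0
clock: 1.95
position: [0.6283, -0.216, 0.2741]
orientation: [0.981, 0.193, -0.0, 0.001]
contact_force: [0.3, -0.6, 0.0]
width: 0.0851
grasp_force: 0.0
1.95 [array([ 3.07, -1.77,  1.4 ]), ('tool y yaw', np.float64(-1.182)), ('turn z', np.float64(-0.002)), ('level', array([0.0012, 0.0008, 0.    ]))] [[299.70018909 156.07431253]]
```

View pics/w1.png

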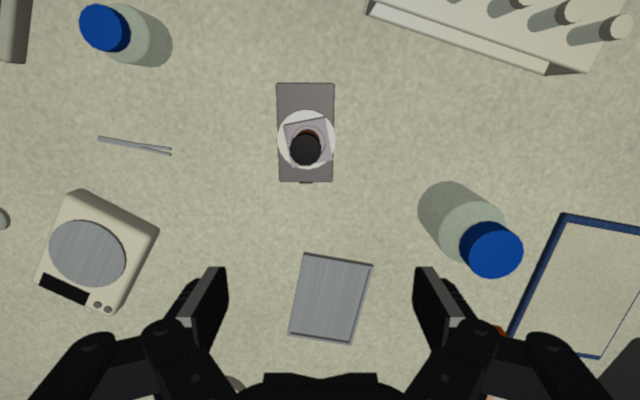

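The wrist view shows the cap top at about (305,148) on the block, dish and box. The pan is at (87,252), and the tray corners are at (304,253), (372,264), (352,343) and (289,333).

```bash
cat >> h.py <<'E'
def circ(img,mask_fn,roi):
    x0,y0,x1,y1=roi;m=mask_fn(img[y0:y1,x0:x1].astype(int)).astype(np.uint8)*255
    m=cv2.morphologyEx(m,cv2.MORPH_OPEN,np.ones((3,3)))
    c=max(cv2.findContours(m,0,1)[0],key=cv2.contourArea)
    (u,v),a,b=cv2.fitEllipse(cv2.convexHull(c));return (u+x0,v+y0),a
E
python3 - <<'E'
from h import *
from cell import r
s,f,T=snap(r);g=f['frame']
uv,a=circ(g,lambda p:p.max(2)<45,(270,110,340,190));P=ray(f,T,uv,.115)[0];print('cap',uv,a,P,go(s,[*P[:2],.102]))
print('pan',ray(f,T,(87,252),.045))
t=ray(f,T,[(304,253),(372,264),(352,343),(289,333)],.009);print('tray',t.mean(0),np.round(t,3).tolist(),np.linalg.norm(np.diff(t,axis=0),axis=1))
h=cv2.cvtColor(g,cv2.COLOR_RGB2HSV);print(g[252,87],g[300,60],g[230,130],g[148,305])
E
```

```text
cap (304.47843170166016, 147.95516967773438) (29.742454528808594, 32.735023498535156) [ 0.65813307 -0.18984165  0.115     ] [array([ 3.77, -1.36, 17.25]), ('tool y yaw', np.float64(-1.183)), ('level', array([0.0017, 0.0002, 0.    ]))]
pan [[0.43171346 0.00502183 0.045     ]]
tray [ 0.45509852 -0.30078423  0.009     ] [[0.51, -0.242, 0.009], [0.529, -0.332, 0.009], [0.399, -0.361, 0.009], [0.381, -0.269, 0.009]] [0.09238169 0.13317226 0.09386088]
[133 137 135] [160 160 139] [175 173 151] [39 36 36]
```

```bash
python3 -m inch '{"turn":[[0,0,0],[0,0,0],[0,0,0],[0,0,0],[0,0,0]],"offset":[[2,-0.7,2.5],[3.75,-1.35,5.5],[3.75,-1.35,8],[3.75,-1.35,8.5],[3.75,-1.35,8.5]],"fingers":[7,6,6,6,6]}' 
python3 -m inch '{"turn":[[0,0,0],[0,0,0]],"offset":[[0,0,0],[0,0,0]],"fingers":[6,6]}'
python3 - <<'E'
from h import *
from cell import r
s,f,T=snap(r,'w2');g=f['frame']
print(s['clock'],s['position'],proj(f,T,[.658,-.19,.115]))
u,v=proj(f,T,[.658,-.19,.115])[0].astype(int)
uv,a=circ(g,lambda p:p.max(2)<45,(u-50,v-45,u+50,v+45));P=ray(f,T,uv,.115)[0];print('cap',uv,a,P,go(s,[*P[:2],.102]))
E
```

```text
clock: 2.55
position: [0.6575, -0.1891, 0.1887]
orientation: [0.981, 0.193, -0.001, 0.0]
contact_force: [-0.1, 0.1, 0.2]
width: 0.0602
grasp_force: 0.0
clock: 2.75
position: [0.6593, -0.1886, 0.1908]
orientation: [0.981, 0.193, 0.001, 0.001]
contact_force: [0.3, -0.1, -0.5]
width: 0.0598
grasp_force: 0.0
2.75 [ 0.65930192 -0.18857923  0.19080962] [[321.31412894 229.23482634]]
cap (np.float64(320.80589294433594), np.float64(227.17074584960938)) (40.76885223388672, 44.5184211730957) [ 0.6592337  -0.18913245  0.115     ] [array([-0.05,  0.03,  8.88]), ('tool y yaw', np.float64(-1.181)), ('level', array([ 0.0023, -0.0025, -0.    ]))]
```

View pics/w2.png

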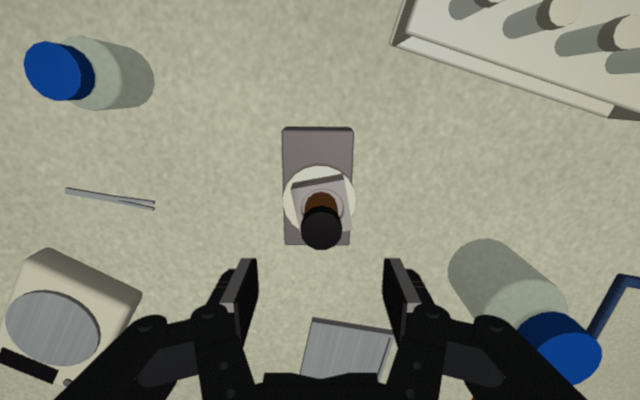

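Cap centred between the pads at (321,228). I'll descend and grip.

```bash
python3 -m inch '{"turn":[[0,0,0],[0,0,0],[0,0,0],[0,0,0],[0,0,0]],"offset":[[0,0,3.5],[0,0,6],[0,0,7.7],[0,0,8.6],[0,0,8.6]],"fingers":[6,6,6,6,6]}' 30
python3 -m inch '{"turn":[[0,0,0],[0,0,0],[0,0,0],[0,0,0],[0,0,0]],"offset":[[0,0,0],[0,0,0],[0,0,0],[0,0,0],[0,0,0]],"fingers":[5,4,3.4,3,2.7]}' 30
python3 -m inch '{"turn":[[0,0,0],[0,0,0],[0,0,0],[0,0,0],[0,0,0]],"offset":[[0,0,0],[0,0,0],[0,0,0],[0,0,0],[0,0,0]],"fingers":[2.4,2,2,2,2]}' 30
```

```text
clock: 3.3
position: [0.6581, -0.1873, 0.102]
orientation: [0.981, 0.194, -0.001, -0.0]
contact_force: [0.1, 0.2, 0.6]
width: 0.0599
grasp_force: 0.0
clock: 3.8
position: [0.6591, -0.1877, 0.1035]
orientation: [0.981, 0.194, 0.001, 0.0]
contact_force: [-0.1, -0.7, 2.0]
width: 0.0276
grasp_force: 17.0
clock: 4.3
position: [0.6591, -0.1877, 0.1034]
orientation: [0.981, 0.194, 0.001, 0.0]
contact_force: [-1.5, -0.9, 5.6]
width: 0.0268
grasp_force: 29.4
```

```bash
python3 -m inch '{"turn":[[0,0,0],[0,0,0],[0,0,0],[0,0,0],[0,0,0]],"offset":[[0,0,-0.5],[0,0,-1.5],[0,0,-3],[0,0,-5],[0,0,-7]],"fingers":[2,2,2,2,2]}' 30
python3 -m inch '{"turn":[[0,0,0],[0,0,0]],"offset":[[0,0,-1],[0,0,-1]],"fingers":[2,2]}'
python3 - <<'E'
from h import *
from cell import r
s,f,T=snap(r,'w3');print(go(s,[.431,.004,.15]))
E
```

```text
clock: 4.8
position: [0.6584, -0.1872, 0.1742]
orientation: [0.981, 0.194, -0.0, -0.0]
contact_force: [0.3, 0.5, -0.2]
width: 0.0271
grasp_force: 29.5
clock: 5.0
position: [0.6598, -0.1876, 0.1852]
orientation: [0.981, 0.194, 0.002, 0.001]
contact_force: [1.0, -0.4, -1.0]
width: 0.0271
grasp_force: 29.5
[array([-13.87, -26.43,   3.41]), ('tool y yaw', np.float64(-1.18)), ('level', array([ 0.0023, -0.0034, -0.    ]))]
```

View pics/w3.png

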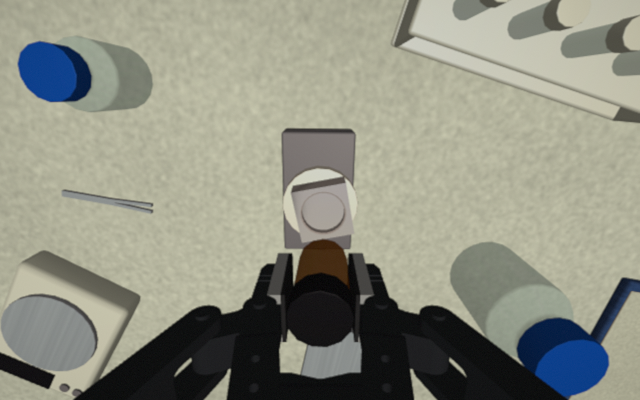

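The vial is held upright, and the block is still in place at about (323,205). I'll carry the vial to the pan.

```bash
python3 -m inch '{"turn":[[0,0,0],[0,0,0],[0,0,0],[0,0,0],[0,0,0]],"offset":[[-0.5,-1,0],[-1.5,-3,0],[-3,-6,0],[-5,-9.5,0],[-7,-13.2,0]],"fingers":[2,2,2,2,2]}' 30
python3 -m inch '{"turn":[[0,0,0],[0,0,0],[0,0,0],[0,0,0],[0,0,0]],"offset":[[-2,-3.8,0.5],[-4,-7.5,1],[-5.7,-10.8,2],[-6.6,-12.6,3],[-6.9,-13.2,3.4]],"fingers":[2,2,2,2,2]}' 30
python3 -m inch '{"turn":[[0,0,0],[0,0,0],[0,0,0]],"offset":[[0,0,0],[0,0,0],[0,0,0]],"fingers":[2,2,2]}'
python3 - <<'E'
from h import *
from cell import r
s,f,T=snap(r,'w4');print(s['q'],go(s,[.430,.004,.085]));print(proj(f,T,[.43,.004,.045]))
E
```

```text
clock: 5.55
position: [0.5409, -0.0908, 0.1815]
orientation: [0.981, 0.194, -0.001, -0.001]
contact_force: [1.2, 1.3, -0.5]
width: 0.0265
grasp_force: 29.5
clock: 6.05
position: [0.425, 0.0053, 0.1475]
orientation: [0.981, 0.196, -0.003, -0.001]
contact_force: [-0.1, -0.1, -0.4]
width: 0.0269
grasp_force: 29.5
clock: 6.35
position: [0.4311, 0.003, 0.149]
orientation: [0.981, 0.193, 0.001, 0.0]
contact_force: [0.3, -0.1, -0.4]
width: 0.027
grasp_force: 29.5
[-0.03533338  0.41545638 -0.09832114  2.33308238  0.10415875  0.39476467
 -1.40318466] [array([-0.08, -0.14,  6.4 ]), ('tool y yaw', np.float64(-1.182)), ('level', array([ 0.0009, -0.0018, -0.    ]))]
[[318.40981514 212.59419922]]
```

View pics/w4.png

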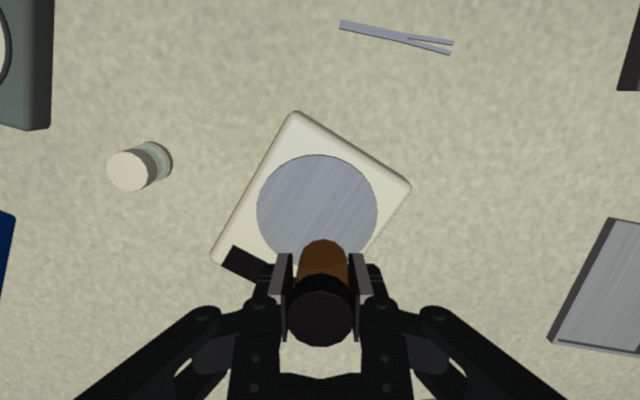

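The pan spans (256–378, from 154), so its centre is at about (317,213). That matches the prediction of (318,213). I'll lower the vial.

```bash
python3 -m inch '{"turn":[[0,0,0],[0,0,0],[0,0,0],[0,0,0],[0,0,0]],"offset":[[-0.1,-0.1,1.5],[-0.1,-0.1,3.5],[-0.1,-0.1,5],[-0.1,-0.1,5.8],[-0.1,-0.1,6.1]],"fingers":[2,2,2,2,2]}' 30
python3 -m inch '{"turn":[[0,0,0],[0,0,0],[0,0,0]],"offset":[[0,0,0.1],[0,0,0.2],[0,0,0.2]],"fingers":[2,2,2]}' 
python3 -m inch '{"turn":[[0,0,0],[0,0,0],[0,0,0]],"offset":[[0,0,0.1],[0,0,0.2],[0,0,0.2]],"fingers":[2,2,2]}'
```

```text
clock: 6.9
position: [0.4285, 0.0039, 0.0872]
orientation: [0.981, 0.194, -0.0, 0.0]
contact_force: [1.0, -0.7, -0.6]
width: 0.0274
grasp_force: 29.5
clock: 7.2
position: [0.4285, 0.0043, 0.0861]
orientation: [0.981, 0.194, 0.0, 0.0]
contact_force: [-0.9, -0.1, -1.1]
width: 0.0271
grasp_force: 29.5
clock: 7.5
position: [0.4281, 0.0043, 0.0838]
orientation: [0.981, 0.194, 0.0, 0.0]
contact_force: [-1.1, 0.3, 0.0]
width: 0.0267
grasp_force: 29.5
```

```bash
python3 -m inch '{"turn":[[0,0,0],[0,0,0],[0,0,0]],"offset":[[0,0,0.1],[0,0,0.1],[0,0,0.1]],"fingers":[2,2,2]}'
python3 -m inch '{"turn":[[0,0,0],[0,0,0],[0,0,0]],"offset":[[0,0,0.1],[0,0,0.1],[0,0,0.1]],"fingers":[2,2,2]}'
```

```text
clock: 7.8
position: [0.4284, 0.0043, 0.0833]
orientation: [0.981, 0.194, 0.0, 0.0]
contact_force: [-0.4, -0.0, 6.7]
width: 0.0272
grasp_force: 29.6
clock: 8.1
position: [0.4289, 0.0038, 0.0828]
orientation: [0.981, 0.194, 0.001, 0.0]
contact_force: [-0.7, -1.4, 13.5]
width: 0.0272
grasp_force: 29.6
```

Contact. I'll ease off and release.

```bash
python3 -m inch '{"turn":[[0,0,0],[0,0,0],[0,0,0],[0,0,0],[0,0,0]],"offset":[[0,0,-0.1],[0,0,-0.1],[0,0,-0.1],[0,0,-0.1],[0,0,-0.1]],"fingers":[2.4,2.7,3,3.4,4.2]}' 20
python3 -m inch '{"turn":[[0,0,0],[0,0,0],[0,0,0],[0,0,0],[0,0,0]],"offset":[[0,0,0],[0,0,-0.5],[0,0,-2],[0,0,-5],[0,0,-10]],"fingers":[5,6,6,6,6]}'
python3 - <<'E'
from h import *
from cell import r
s=r.read_state();print(go(s,[.655,-.188,.19]))
E
```

```text
clock: 8.6
position: [0.428, 0.0044, 0.0826]
orientation: [0.981, 0.194, -0.0, -0.0]
contact_force: [0.1, -0.3, 0.3]
width: 0.0421
grasp_force: 0.0
clock: 9.1
position: [0.4263, 0.0042, 0.1823]
orientation: [0.981, 0.194, -0.003, -0.0]
contact_force: [1.0, -0.4, 0.3]
width: 0.0598
grasp_force: 0.0
[array([13.81, 26.48, -0.9 ]), ('tool y yaw', np.float64(-1.18)), ('level', array([-0.0019,  0.0058, -0.    ]))]
```

```bash
python3 -m inch '{"turn":[[0,0,0],[0,0,0],[0,0,0],[0,0,0],[0,0,0]],"offset":[[1,2,0],[3,6,0],[5,10,0],[7,14,0],[9,17.5,0]],"fingers":[6,6,6,6,6]}' 
python3 -m inch '{"turn":[[0,0,0],[0,0,0],[0,0,0],[0,0,0],[0,0,0]],"offset":[[2,4,-1],[3.5,7,-1],[4.5,8.8,-1],[4.5,8.8,-1],[4.5,8.8,-1]],"fingers":[6,6,6,6,6]}'
python3 - <<'E'
from h import *
from cell import r
s,f,T=snap(r,'w5');np.savez('pics/w5.npz',T=T,**{k:f[k] for k in('frame','cx','cy','vertical_fov')})
print(s['clock'],s['position'])
im=cv2.resize(f['frame'][100:280,230:410],(600,600),interpolation=cv2.INTER_CUBIC);cv2.imwrite('pics/w5c.png',im[:,:,::-1])
E
```

```text
clock: 9.6
position: [0.579, -0.1253, 0.1832]
orientation: [0.981, 0.194, 0.0, 0.0]
contact_force: [0.3, 0.2, 0.7]
width: 0.0598
grasp_force: 0.0
clock: 10.1
position: [0.6523, -0.1871, 0.1924]
orientation: [0.981, 0.194, -0.001, -0.001]
contact_force: [0.7, -0.4, -1.0]
width: 0.0602
grasp_force: 0.0
10.1 [ 0.65229749 -0.18711401  0.1923721 ]
```

View pics/w5c.png

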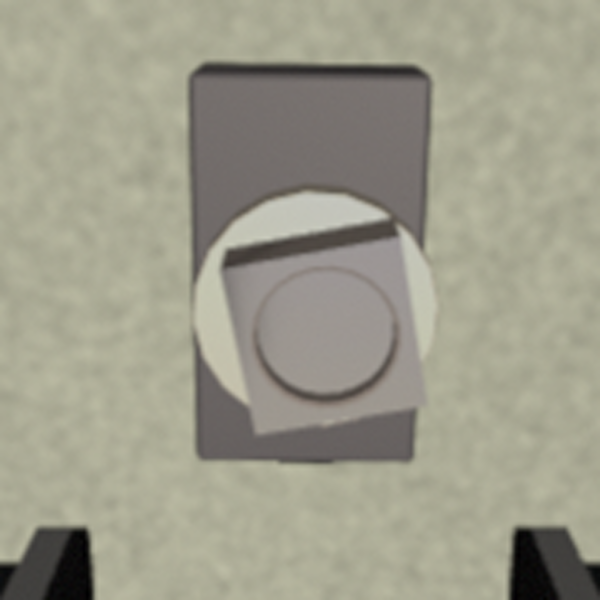

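The block's top corners in the crop are (223,268), (401,236), (426,405) and (257,435). The dish lid spans columns 194–437 with its top edge at row 188. The box's top corners are about (191,75), (430,75), (413,460) and (197,460).

Run:
```python
from h import *
from cell import r
f=dict(np.load('pics/w5.npz'));T=f['T'];s=r.read_state()
px=lambda a:np.array(a)/(600/180)+[230,100]
def quad(c,z):
    p=ray(f,T,px(c),z);e=np.diff(np.r_[p,p[:1]],axis=0);print(p.mean(0),np.linalg.norm(e,axis=1),np.arctan2(e[:,1],e[:,0]));return p.mean(0)
b=quad([(223,268),(401,236),(426,405),(257,435)],.072)
a=ray(f,T,px([(223,268),(401,236)]),.072);yaw=np.arctan2(*(a[1]-a[0])[1::-1]);print(yaw,go(s,[*b[:2],.082],yaw))
quad([(191,75),(430,75),(413,460),(197,460)],.032)
d=ray(f,T,px([(194,310),(437,310),(315,188)]),.052);print('dish',d)
```

```text
[ 0.65649172 -0.19171997  0.072     ] [0.04134941 0.04207016 0.0413813  0.04240394] [-0.99767489 -2.57876946  2.15197641  0.56218403]
-0.9976748942256025 [array([ 0.24,  0.7 , 11.04]), ('tool y yaw', np.float64(-1.179)), ('turn z', np.float64(-0.182)), ('level', array([-0.0018,  0.0015, -0.    ]))]
[ 0.65788255 -0.18647549  0.032     ] [0.0603828  0.10678119 0.06146832 0.10684683] [-1.18087105 -2.75825405  1.96158356  0.37318255]
dish [[ 0.64461832 -0.1608937   0.052     ]
 [ 0.66791937 -0.21751097  0.052     ]
 [ 0.68483295 -0.1771908   0.052     ]]
```

```bash
python3 -m inch '{"turn":[[0,0,-0.1],[0,0,-0.18],[0,0,-0.18],[0,0,-0.18],[0,0,-0.18]],"offset":[[0.25,0.7,2.5],[0.25,0.7,6],[0.25,0.7,9],[0.25,0.7,10.6],[0.25,0.7,11.2]],"fingers":[6,6,6,6,6]}' 30
python3 -m inch '{"turn":[[0,0,0],[0,0,0]],"offset":[[0,0,0],[0,0,0]],"fingers":[6,6]}'
python3 - <<'E'
from h import *
from cell import r
print(go(r.read_state(),[.6565,-.1917,.0795],-.998))
E
```

```text
clock: 10.65
position: [0.6562, -0.1915, 0.079]
orientation: [0.959, 0.282, -0.002, -0.001]
contact_force: [0.1, 0.8, 0.4]
width: 0.0599
grasp_force: 0.0
clock: 10.85
position: [0.6591, -0.1928, 0.0822]
orientation: [0.959, 0.282, 0.001, 0.001]
contact_force: [0.4, -0.3, 0.3]
width: 0.0599
grasp_force: 0.0
[array([-0.16, -0.23,  0.27]), ('tool y yaw', np.float64(-1.0)), ('turn z', np.float64(-0.002)), ('level', array([ 0.0016, -0.0016, -0.    ]))]
```

```bash
python3 -m inch '{"turn":[[0,0,0],[0,0,0],[0,0,0],[0,0,0],[0,0,0]],"offset":[[-0.1,-0.1,0.15],[-0.1,-0.1,0.15],[-0.1,-0.1,0.15],[-0.1,-0.1,0.15],[-0.1,-0.1,0.15]],"fingers":[5.5,5,4.7,4.4,4.2]}' 30
python3 -m inch '{"turn":[[0,0,0],[0,0,0],[0,0,0],[0,0,0]],"offset":[[0,0,0],[0,0,0],[0,0,0],[0,0,0]],"fingers":[4,3.7,3.5,3.5]}' 
python3 -m inch '{"turn":[[0,0,0],[0,0,0],[0,0,0],[0,0,0],[0,0,0]],"offset":[[0,0,-0.3],[0,0,-1.2],[0,0,-3],[0,0,-5],[0,0,-7]],"fingers":[3.5,3.5,3.5,3.5,3.5]}' 
python3 -m inch '{"turn":[[0,0,0],[0,0,0],[0,0,0]],"offset":[[0,0,-1.5],[0,0,-1.5],[0,0,-1.5]],"fingers":[3.5,3.5,3.5]}'
python3 - <<'E'
from h import *
from cell import r
s,f,T=snap(r,'w6');print(go(s,[.661,.175,.16]))
E
```

```text
clock: 11.35
position: [0.6568, -0.1925, 0.0795]
orientation: [0.96, 0.282, 0.0, -0.0]
contact_force: [0.4, 0.1, 1.4]
width: 0.0422
grasp_force: 0.8
clock: 11.75
position: [0.657, -0.1926, 0.0797]
orientation: [0.96, 0.282, 0.0, 0.0]
contact_force: [-1.0, 0.1, 5.0]
width: 0.0413
grasp_force: 31.3
clock: 12.25
position: [0.6569, -0.1928, 0.1511]
orientation: [0.96, 0.282, 0.0, 0.0]
contact_force: [-0.3, 0.2, -0.4]
width: 0.0413
grasp_force: 30.7
clock: 12.55
position: [0.6567, -0.1927, 0.1647]
orientation: [0.96, 0.282, 0.0, 0.0]
contact_force: [-0.7, -1.3, -1.0]
width: 0.0416
grasp_force: 30.8
[array([ 20.23, -30.71,   0.46]), ('tool y yaw', np.float64(-1.0)), ('level', array([ 0.0005, -0.0003, -0.    ]))]
```

View pics/w6.png

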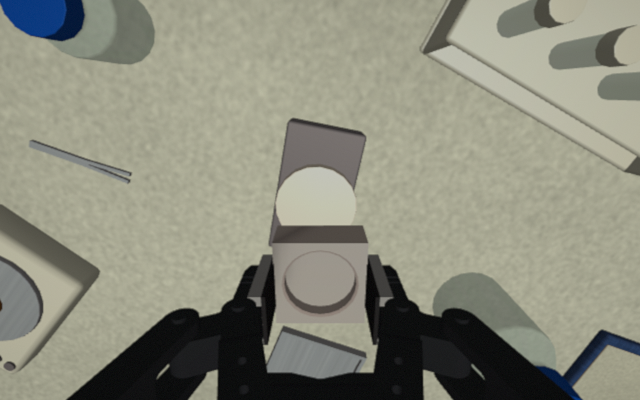

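The block is held level at (320,275) and the dish is still on the box. I'll carry it high over the bottle to the cold plate.

```bash
python3 -m inch '{"turn":[[0,0,0],[0,0,0],[0,0,0],[0,0,0],[0,0,0]],"offset":[[0.5,-0.7,-2],[1.5,-2.2,-3.5],[3,-4.5,-4],[4.7,-7,-4],[6.5,-10,-4]],"fingers":[3.5,3.5,3.5,3.5,3.5]}' 
python3 -m inch '{"turn":[[0,0,0],[0,0,0],[0,0,0],[0,0,0],[0,0,0]],"offset":[[2,-3,0],[4,-6,0],[6,-9,0],[8,-12,0],[10,-15,0]],"fingers":[3.5,3.5,3.5,3.5,3.5]}' 
python3 -m inch '{"turn":[[0,0,0],[0,0,0],[0,0,0],[0,0,0],[0,0,0]],"offset":[[1.5,-2.5,1],[2.8,-4.5,2],[3.6,-5.6,4],[3.7,-5.7,4.5],[3.7,-5.7,4.5]],"fingers":[3.5,3.5,3.5,3.5,3.5]}' 
python3 -m inch '{"turn":[[0,0,0],[0,0,0]],"offset":[[0,0,0],[0,0,0]],"fingers":[3.5,3.5]}'
python3 - <<'E'
from h import *
from cell import r
s,f,T=snap(r,'w7');print(go(s,[.661,.175,.06]));print(proj(f,T,[.661,.175,.034]))
np.savez('pics/w7.npz',T=T,**{k:f[k] for k in('frame','cx','cy','vertical_fov')})
E
```

```text
clock: 13.1
position: [0.6575, -0.0718, 0.2044]
orientation: [0.96, 0.281, 0.0, -0.0]
contact_force: [0.2, 0.1, -0.3]
width: 0.0413
grasp_force: 30.7
clock: 13.6
position: [0.6596, 0.11, 0.204]
orientation: [0.959, 0.282, -0.0, -0.0]
contact_force: [0.2, -0.1, -0.8]
width: 0.0411
grasp_force: 30.7
clock: 14.1
position: [0.6594, 0.1754, 0.158]
orientation: [0.959, 0.282, -0.002, 0.0]
contact_force: [-0.5, 0.2, -0.4]
width: 0.041
grasp_force: 30.7
clock: 14.3
position: [0.6616, 0.1733, 0.1601]
orientation: [0.96, 0.28, 0.001, 0.0]
contact_force: [-0.1, 0.2, -0.3]
width: 0.0412
grasp_force: 30.7
[array([ 0.04, -0.19, 10.01]), ('tool y yaw', np.float64(-1.002)), ('level', array([ 0.0012, -0.0009, -0.    ]))]
[[317.79475411 201.53198686]]
```

View pics/w7.png

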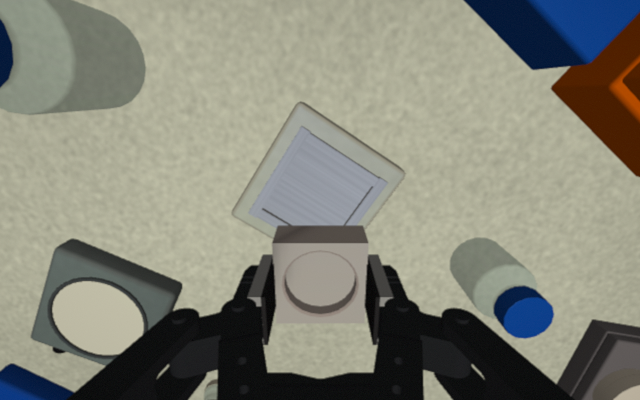

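The block is held level. The cold plate's rim corners are at about (303,127), (387,181) and (250,212). The bottle at (500,290) and the rest are undisturbed.

Run:
```python
from h import *
from cell import r
f=dict(np.load('pics/w7.npz'));T=f['T'];s=r.read_state()
p=ray(f,T,[(303,127),(387,181),(250,212)],.034);print(p);e=p[1]-p[0];e2=p[2]-p[0];c=(p[1]+p[2])/2
print(np.linalg.norm(e),np.linalg.norm(e2),np.arctan2(e[1],e[0]),np.arctan2(e2[1],e2[0]),c,go(s,[*c[:2],.06],np.arctan2(e[1],e[0])))
```

```text
[[0.70444017 0.21560875 0.034     ]
 [0.70454301 0.13833419 0.034     ]
 [0.62391177 0.21651032 0.034     ]]
0.07727463265532727 0.08053344691746876 -1.5694654948813305 3.130397468355851 [0.66422739 0.17742226 0.034     ] [array([ 0.43, -0.21, 10.02]), ('tool y yaw', np.float64(-1.002)), ('turn z', np.float64(0.567)), ('level', array([ 0.0011, -0.0011, -0.    ]))]
```

```bash
python3 -m inch '{"turn":[[0,0,0.12],[0,0,0.25],[0,0,0.38],[0,0,0.5],[0,0,0.567]],"offset":[[0.3,-0.2,1],[0.3,-0.2,3],[0.3,-0.2,4],[0.3,-0.2,5],[0.3,-0.2,5]],"fingers":[3.5,3.5,3.5,3.5,3.5]}' 
python3 -m inch '{"turn":[[0,0,0],[0,0,0]],"offset":[[0,0,0],[0,0,0]],"fingers":[3.5,3.5]}'
python3 - <<'E'
from h import *
from cell import r
s=r.read_state();print(go(s,[.663,.1765,.06],-1.57))
E
```

```text
clock: 14.85
position: [0.6617, 0.1771, 0.1084]
orientation: [1.0, -0.0, -0.001, 0.0]
contact_force: [0.2, 0.1, -0.2]
width: 0.041
grasp_force: 30.7
clock: 15.05
position: [0.6628, 0.1778, 0.1099]
orientation: [1.0, 0.002, 0.001, -0.0]
contact_force: [-0.7, -0.7, -0.9]
width: 0.0412
grasp_force: 30.7
[array([0.01, 0.13, 4.99]), ('tool y yaw', np.float64(-1.566)), ('turn z', np.float64(0.004)), ('level', array([-0.0002, -0.0012,  0.    ]))]
```

```bash
python3 -m inch '{"turn":[[0,0,0],[0,0,0],[0,0,0],[0,0,0],[0,0,0]],"offset":[[0,0.1,1.5],[0,0.1,3],[0,0.1,4.2],[0,0.1,4.7],[0,0.1,4.8]],"fingers":[3.5,3.5,3.5,3.5,3.5]}' 
python3 -m inch '{"turn":[[0,0,0],[0,0,0],[0,0,0]],"offset":[[0,0,0.2],[0,0,0.2],[0,0,0.2]],"fingers":[3.5,3.5,3.5]}' 
python3 -m inch '{"turn":[[0,0,0],[0,0,0],[0,0,0]],"offset":[[0,0,0.1],[0,0,0.15],[0,0,0.15]],"fingers":[3.5,3.5,3.5]}'
```

```text
clock: 15.55
position: [0.6614, 0.1769, 0.0596]
orientation: [1.0, 0.002, -0.001, 0.0]
contact_force: [0.2, 0.4, -1.3]
width: 0.0416
grasp_force: 30.7
clock: 15.85
position: [0.6627, 0.1773, 0.0597]
orientation: [1.0, 0.002, 0.0, -0.0]
contact_force: [-0.5, 0.6, 0.5]
width: 0.0412
grasp_force: 30.7
clock: 16.15
position: [0.6623, 0.1771, 0.0578]
orientation: [1.0, 0.002, 0.0, 0.0]
contact_force: [-0.1, 0.0, -0.7]
width: 0.041
grasp_force: 30.7
```

```bash
python3 -m inch '{"turn":[[0,0,0],[0,0,0],[0,0,0]],"offset":[[0,0,0.1],[0,0,0.1],[0,0,0.1]],"fingers":[3.5,3.5,3.5]}'
python3 -m inch '{"turn":[[0,0,0],[0,0,0],[0,0,0]],"offset":[[0,0,0.1],[0,0,0.1],[0,0,0.1]],"fingers":[3.5,3.5,3.5]}'
```

```text
clock: 16.45
position: [0.6624, 0.1772, 0.0576]
orientation: [1.0, 0.002, 0.0, -0.0]
contact_force: [-0.9, -0.1, 5.5]
width: 0.0409
grasp_force: 31.4
clock: 16.75
position: [0.6624, 0.1772, 0.0576]
orientation: [1.0, 0.002, 0.0, -0.0]
contact_force: [-3.0, -0.3, 10.2]
width: 0.0417
grasp_force: 32.0
```

```bash
python3 -m inch '{"turn":[[0,0,0],[0,0,0],[0,0,0],[0,0,0],[0,0,0]],"offset":[[0,0,-0.1],[0,0,-0.1],[0,0,-0.1],[0,0,-0.1],[0,0,-0.1]],"fingers":[3.8,4.1,4.4,4.8,5.5]}' 20
python3 -m inch '{"turn":[[0,0,0],[0,0,0],[0,0,0],[0,0,0],[0,0,0]],"offset":[[0,0,-0.3],[0,0,-1.5],[0,0,-4],[0,0,-8],[0,0,-12]],"fingers":[6,6,6,6,6]}' 
python3 -m inch '{"turn":[[0,0,0],[0,0,0],[0,0,0]],"offset":[[0,0,-1],[0,0,-1],[0,0,-1]],"fingers":[7,8.5,8.5]}'
python3 - <<'E'
from h import *
from cell import r
s,f,T=snap(r,'w8');print(go(s,[.655,-.188,.19],-1.18),r.read_state()['q'])
cv2.imwrite('pics/w8c.png',cv2.resize(f['frame'][60:340,160:480],(800,700))[:600,:,::-1])
E
```

```text
clock: 17.25
position: [0.6622, 0.1771, 0.0563]
orientation: [1.0, 0.002, -0.0, 0.0]
contact_force: [-0.6, -0.7, 0.5]
width: 0.0552
grasp_force: 0.0
clock: 17.75
position: [0.662, 0.177, 0.1783]
orientation: [1.0, 0.002, -0.0, 0.0]
contact_force: [0.4, 0.2, 0.3]
width: 0.0601
grasp_force: 0.0
clock: 18.05
position: [0.6615, 0.1769, 0.1863]
orientation: [1.0, 0.002, -0.001, 0.0]
contact_force: [0.1, -0.9, -0.2]
width: 0.0851
grasp_force: 0.0
[array([-0.79, 36.49, -0.36]), ('tool y yaw', np.float64(-1.567)), ('turn z', np.float64(-0.387)), ('level', array([0.0004, 0.0012, 0.    ]))] [-0.33520058  0.61363346  0.01154671  1.75501505 -0.00960568  0.77597801
 -1.88576957]
```

View pics/w8c.png

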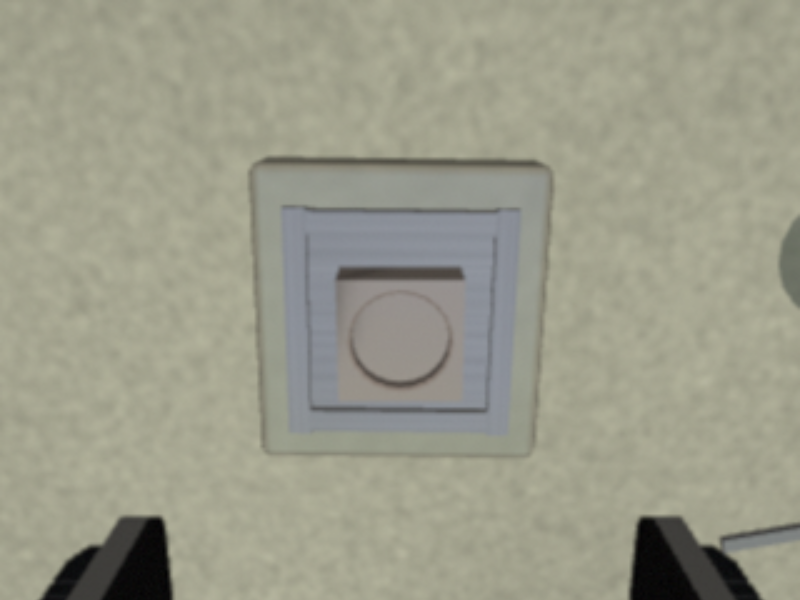

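The block sits flat inside the seat rim, with its top at about (400,338) in the crop. Next is the dish.

```bash
python3 -m inch '{"turn":[[0,0,0],[0,0,0],[0,0,0],[0,0,0],[0,0,0]],"offset":[[0,2,0],[0,6,0],[0,10.5,0],[-0.3,15,0],[-0.4,19,0]],"fingers":[8.5,8.5,8.5,8.5,8.5]}' 
python3 -m inch '{"turn":[[0,0,0],[0,0,0],[0,0,0],[0,0,0],[0,0,0]],"offset":[[0,4.5,0],[0,9,0],[-0.2,13,0],[-0.3,16.5,1],[-0.3,17.5,2]],"fingers":[8.5,8.5,8.5,8.5,8.5]}' 
python3 -m inch '{"turn":[[0,0,0],[0,0,0]],"offset":[[0,0,0],[0,0,0]],"fingers":[8.5,8.5]}'
python3 - <<'E'
from h import *
from cell import r
s,f,T=snap(r,'w9');g=f['frame']
u,v=proj(f,T,[.656,-.189,.052])[0].astype(int);print(u,v,g[v,u])
m0=g[v,u].astype(int)
uv,a=circ(g,lambda p:(np.abs(p-m0).max(2)<28),(u-75,v-75,u+75,v+75))
P=ray(f,T,uv,.052)[0];print(s['position'],uv,a,P,go(s,[*P[:2],.055]))
cv2.imwrite('pics/w9c.png',cv2.circle(g.copy(),(int(uv[0]),int(uv[1])),3,(255,0,0),-1)[:,:,::-1])
E
```

```text
clock: 18.6
position: [0.6572, -0.0178, 0.1851]
orientation: [1.0, 0.001, -0.002, 0.001]
contact_force: [0.7, 0.1, -0.7]
width: 0.0848
grasp_force: 0.0
clock: 19.1
position: [0.6538, -0.1969, 0.1653]
orientation: [1.0, -0.003, -0.001, 0.002]
contact_force: [-0.1, -0.6, 0.1]
width: 0.0848
grasp_force: 0.0
clock: 19.3
position: [0.6559, -0.1867, 0.1655]
orientation: [1.0, 0.002, -0.001, -0.001]
contact_force: [-0.9, 0.8, 0.0]
width: 0.0849
grasp_force: 0.0
323 206 [186 185 165]Traceback (most recent call last):
  File "<stdin>", line 6, in <module>
  File "h.py", line 31, in circ
    (u,v),a,b=cv2.fitEllipse(cv2.convexHull(c));return (u+x0,v+y0),a
              ~~~~~~~~~~~~~~^^^^^^^^^^^^^^^^^^^
cv2.error: OpenCV(4.12.0) /io/opencv/modules/imgproc/src/shapedescr.cpp:361: error: (-201:Incorrect size of input array) There should be at least 5 points to fit the ellipse in function 'fitEllipseNoDirect'
```

Run:
```python
from h import *
from cell import r
s=r.read_state();g=cv2.imread('pics/w9.png');f=r.grab_frame("wrist");T=Ttool(s)@f['T_tool_cam']
ex=proj(f,T,[.656,-.189,.052])[0]; 
gr=cv2.GaussianBlur(cv2.cvtColor(f['frame'],cv2.COLOR_RGB2GRAY),(5,5),1)
roi=gr[130:285,240:400];d=T[2,3]-.052;print(d)
c=cv2.HoughCircles(roi,cv2.HOUGH_GRADIENT_ALT,1,20,param1=60,param2=.5,minRadius=34,maxRadius=55);print(ex,c)
print(gr[206,240:400:4])
if c is not None:
  for q in c[0]:
    uv=q[:2]+[240,130];P=ray(f,T,uv,.052)[0];print(uv,P,go(s,[*P[:2],.055]))
```

```text
0.23544990526604664
[325.36571342 207.42332923] [[[84.      77.      39.65217]]]
[160 162 159 159 158 166 161 161 163 158 162 158 180 181 181 181 182 182
 182 182 182 182 182 182 182 182 182 182 182 182 182 176 162 159 161 163
 161 159 157 156]
[324. 207.] [ 0.65633824 -0.18794886  0.052     ] [array([-0.02,  0.27, 11.11]), ('tool y yaw', np.float64(-1.565)), ('level', array([-0.002,  0.001, -0.   ]))]
```

```bash
python3 -m inch '{"turn":[[0,0,0],[0,0,0],[0,0,0],[0,0,0],[0,0,0]],"offset":[[0,0.2,3],[0,0.2,6],[0,0.2,9],[0,0.2,10.5],[0,0.2,11]],"fingers":[8.5,8.5,8.5,8.5,8.5]}' 30
python3 -m inch '{"turn":[[0,0,0],[0,0,0],[0,0,0],[0,0,0],[0,0,0]],"offset":[[0,0,0],[0,0,0],[0,0,0],[0,0,0],[0,0,0]],"fingers":[8,7.5,7,6.7,6.4]}' 30
python3 -m inch '{"turn":[[0,0,0],[0,0,0],[0,0,0],[0,0,0]],"offset":[[0,0,0],[0,0,0],[0,0,0],[0,0,0]],"fingers":[6.1,5.8,5.5,5.5]}' 30
```

```text
clock: 19.9
position: [0.6561, -0.1878, 0.0553]
orientation: [1.0, 0.003, -0.001, -0.001]
contact_force: [-0.3, 0.3, -0.1]
width: 0.0851
grasp_force: 0.0
clock: 20.4
position: [0.6571, -0.1901, 0.0576]
orientation: [1.0, 0.002, 0.001, 0.0]
contact_force: [0.4, -0.9, -0.2]
width: 0.0638
grasp_force: 0.0
clock: 20.8
position: [0.6571, -0.19, 0.0579]
orientation: [1.0, 0.002, 0.0, 0.0]
contact_force: [-0.4, 0.8, 6.6]
width: 0.0605
grasp_force: 31.1
```

```bash
python3 -m inch '{"turn":[[0,0,0],[0,0,0],[0,0,0],[0,0,0],[0,0,0]],"offset":[[0,0,-0.3],[0,0,-1.2],[0,0,-3],[0,0,-5.5],[0,0,-8]],"fingers":[5.5,5.5,5.5,5.5,5.5]}' 
python3 -m inch '{"turn":[[0,0,0],[0,0,0],[0,0,0],[0,0,0],[0,0,0]],"offset":[[0,0,-2.5],[0,0,-5],[0,0,-6.5],[0,0,-7],[0,0,-7]],"fingers":[5.5,5.5,5.5,5.5,5.5]}'
python3 - <<'E'
from h import *
from cell import r
s,f,T=snap(r,'w10');print(go(s,[.447,.284,.15]))
E
```

```text
clock: 21.3
position: [0.6566, -0.1899, 0.1384]
orientation: [1.0, 0.002, 0.0, 0.0]
contact_force: [-0.1, -0.7, -0.8]
width: 0.0603
grasp_force: 32.8
clock: 21.8
position: [0.6569, -0.19, 0.2076]
orientation: [1.0, 0.002, 0.001, 0.0]
contact_force: [-0.5, -0.0, -2.7]
width: 0.0606
grasp_force: 32.8
[array([-20.82, -47.48,   5.72]), ('tool y yaw', np.float64(-1.567)), ('level', array([ 0.0003, -0.0013, -0.    ]))]
```

View pics/w10.png

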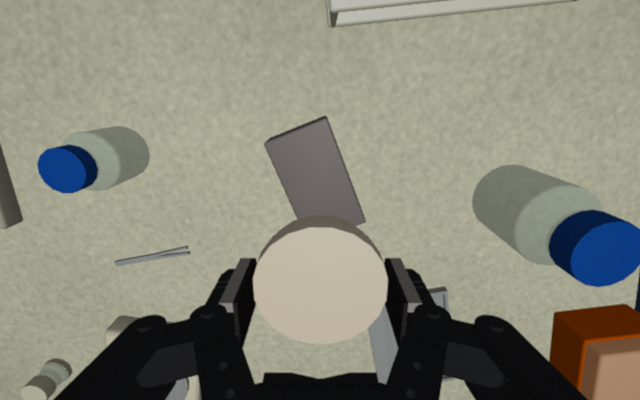

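The dish is held level at (320,280) and the box is bare. I'll carry the dish to the stage.

```bash
python3 -m inch '{"turn":[[0,0,0],[0,0,0],[0,0,0],[0,0,0],[0,0,0]],"offset":[[-0.5,-1,0],[-1.3,-3,0],[-2.6,-6,0],[-4,-9.2,0],[-5.5,-12.5,0]],"fingers":[5.5,5.5,5.5,5.5,5.5]}' 
python3 -m inch '{"turn":[[0,0,0],[0,0,0],[0,0,0],[0,0,0],[0,0,0]],"offset":[[-1.5,-3.4,0],[-3,-6.8,0],[-4.5,-10.2,0],[-6,-13.6,0],[-7.5,-17,0]],"fingers":[5.5,5.5,5.5,5.5,5.5]}' 
python3 -m inch '{"turn":[[0,0,0],[0,0,0],[0,0,0],[0,0,0],[0,0,0]],"offset":[[-1.5,-3.4,0],[-3,-6.8,0],[-4.5,-10.2,0],[-5.7,-13,0],[-6.8,-15.5,0]],"fingers":[5.5,5.5,5.5,5.5,5.5]}' 
python3 -m inch '{"turn":[[0,0,0],[0,0,0],[0,0,0],[0,0,0],[0,0,0]],"offset":[[-0.7,-1.7,0.5],[-1,-2.4,1.5],[-1,-2.5,2],[-1,-2.5,2],[-1,-2.5,2]],"fingers":[5.5,5.5,5.5,5.5,5.5]}'
python3 - <<'E'
from h import *
from cell import r
s,f,T=snap(r,'w11');print(s['clock'],s['position'],go(s,[.447,.284,.05]))
np.savez('pics/w11.npz',T=T,**{k:f[k] for k in('frame','cx','cy','vertical_fov')});print(proj(f,T,[.447,.284,.025]))
E
```

```text
clock: 22.35
position: [0.5994, -0.0633, 0.2053]
orientation: [1.0, 0.002, -0.001, -0.0]
contact_force: [0.4, 1.0, -1.6]
width: 0.0602
grasp_force: 32.8
clock: 22.85
position: [0.5233, 0.1063, 0.2056]
orientation: [1.0, 0.002, -0.001, 0.0]
contact_force: [0.1, -0.1, -1.4]
width: 0.0607
grasp_force: 32.8
clock: 23.35
position: [0.4544, 0.2611, 0.2057]
orientation: [1.0, 0.003, -0.001, 0.0]
contact_force: [-0.3, -0.2, -2.0]
width: 0.0606
grasp_force: 32.8
clock: 23.85
position: [0.4472, 0.2827, 0.1862]
orientation: [1.0, 0.001, -0.0, 0.001]
contact_force: [-0.6, -0.3, -1.4]
width: 0.0603
grasp_force: 32.9
23.85 [0.44719729 0.28265172 0.18620584] [array([-1.000e-02, -1.600e-01,  1.362e+01]), ('tool y yaw', np.float64(-1.569)), ('level', array([0.0015, 0.0008, 0.    ]))]
[[318.70893676 189.34297285]]
```

View pics/w11.png

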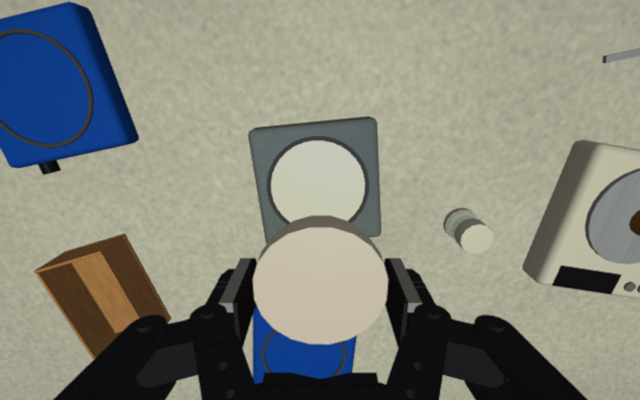

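The stage plate inside its dark rim spans columns 267–369 with its top at row 137, so the centre is at about (318,187), within 2 mm of the prediction. The jar at (468,230) is clear. I'll lower the dish.

```bash
python3 -m inch '{"turn":[[0,0,0],[0,0,0],[0,0,0],[0,0,0],[0,0,0]],"offset":[[0.1,-0.15,2],[0.1,-0.15,5],[0.1,-0.15,8],[0.1,-0.15,10.5],[0.1,-0.15,12]],"fingers":[5.5,5.5,5.5,5.5,5.5]}' 
python3 -m inch '{"turn":[[0,0,0],[0,0,0],[0,0,0],[0,0,0]],"offset":[[0,0,0.5],[0,0,0.8],[0,0,0.8],[0,0,0.8]],"fingers":[5.5,5.5,5.5,5.5]}' 
python3 -m inch '{"turn":[[0,0,0],[0,0,0],[0,0,0]],"offset":[[0,0,0.1],[0,0,0.2],[0,0,0.2]],"fingers":[5.5,5.5,5.5]}'
```

```text
clock: 24.4
position: [0.4481, 0.2845, 0.0653]
orientation: [1.0, 0.001, -0.0, 0.001]
contact_force: [0.2, 0.4, -0.7]
width: 0.0601
grasp_force: 32.9
clock: 24.8
position: [0.4486, 0.286, 0.0596]
orientation: [1.0, 0.002, 0.001, -0.001]
contact_force: [0.0, 0.4, -1.1]
width: 0.0605
grasp_force: 32.9
clock: 25.1
position: [0.4479, 0.2859, 0.057]
orientation: [1.0, 0.002, 0.0, -0.0]
contact_force: [-0.4, 0.3, -2.0]
width: 0.0603
grasp_force: 32.9
```

```bash
python3 -m inch '{"turn":[[0,0,0],[0,0,0],[0,0,0],[0,0,0]],"offset":[[0,0,0.2],[0,0,0.35],[0,0,0.4],[0,0,0.4]],"fingers":[5.5,5.5,5.5,5.5]}' 
python3 -m inch '{"turn":[[0,0,0],[0,0,0],[0,0,0]],"offset":[[0,0,0.1],[0,0,0.15],[0,0,0.15]],"fingers":[5.5,5.5,5.5]}'
python3 -m inch '{"turn":[[0,0,0],[0,0,0],[0,0,0]],"offset":[[0,0,0.1],[0,0,0.1],[0,0,0.1]],"fingers":[5.5,5.5,5.5]}'
```

```text
clock: 25.5
position: [0.4477, 0.2858, 0.0526]
orientation: [1.0, 0.002, -0.0, 0.0]
contact_force: [0.0, 0.8, -1.6]
width: 0.0604
grasp_force: 32.9
clock: 25.8
position: [0.4478, 0.2858, 0.0512]
orientation: [1.0, 0.002, -0.0, 0.0]
contact_force: [-0.6, -0.2, -1.0]
width: 0.0601
grasp_force: 32.9
clock: 26.1
position: [0.4479, 0.2858, 0.0509]
orientation: [1.0, 0.002, 0.0, -0.0]
contact_force: [-0.8, -0.5, 5.2]
width: 0.0605
grasp_force: 33.4
```

```bash
python3 -m inch '{"turn":[[0,0,0],[0,0,0],[0,0,0],[0,0,0],[0,0,0]],"offset":[[0,0,0],[0,0,0],[0,0,0],[0,0,0],[0,0,0]],"fingers":[5.8,6.1,6.4,7,8]}' 20
python3 -m inch '{"turn":[[0,0,0],[0,0,0],[0,0,0],[0,0,0],[0,0,0]],"offset":[[0,0,0],[0,0,-1],[0,0,-4],[0,0,-8.5],[0,0,-13]],"fingers":[8.5,8.5,8.5,8.5,8.5]}'
python3 - <<'E'
from h import *
from cell import r
s,f,T=snap(r,'w12');g=f['frame'];gr=cv2.GaussianBlur(cv2.cvtColor(g,cv2.COLOR_RGB2GRAY),(5,5),1)
u,v=proj(f,T,[.448,.2855,.045])[0].astype(int)
c=cv2.HoughCircles(gr[v-80:v+80,u-80:u+80].copy(),cv2.HOUGH_GRADIENT_ALT,1,3,param1=60,param2=.5,minRadius=30,maxRadius=75)
print(u,v)
if c is not None:
  for q in c[0]: uv=q[:2]+[u-80,v-80];print(uv,q[2],'as lid',ray(f,T,uv,.045),'as rim',ray(f,T,uv,.028))
print(go(s,[.655,-.188,.19],-1.18))
E
```

```text
clock: 26.6
position: [0.4479, 0.2859, 0.0501]
orientation: [1.0, 0.002, 0.0, -0.0]
contact_force: [-0.1, -0.4, 0.9]
width: 0.0799
grasp_force: 0.0
clock: 27.1
position: [0.4473, 0.2854, 0.1818]
orientation: [1.0, 0.002, -0.001, 0.0]
contact_force: [0.4, -0.3, -0.3]
width: 0.0847
grasp_force: 0.0
320 196
[321. 187.] 49.463455 as lid [[0.45636081 0.28492308 0.045     ]] as rim [[0.45142679 0.28484725 0.028     ]]
[319. 208.] 65.15004 as lid [[0.43797405 0.28653043 0.045     ]] as rim [[0.43182883 0.28656048 0.028     ]]
[310. 207.] 49.842762 as lid [[0.43884517 0.29409883 0.045     ]] as rim [[0.43275734 0.29462744 0.028     ]]
[315. 207.] 66.29351 as lid [[0.4388578  0.28989523 0.045     ]] as rim [[0.4327708  0.29014694 0.028     ]]
[309. 175.] 57.944515 as lid [[0.46648014 0.29472304 0.045     ]] as rim [[0.46221271 0.29529277 0.028     ]]
[331. 178.] 62.541756 as lid [[0.46402058 0.27679771 0.045     ]] as rim [[0.45959113 0.27618663 0.028     ]]
[291. 189.] 65.99449 as lid [[0.45457006 0.3096657  0.045     ]] as rim [[0.44951808 0.31121975 0.028     ]]
[326. 226.] 64.42049 as lid
[... 1053 characters left out ...]
028     ]]
[331. 178.] 38.956406 as lid [[0.46402058 0.27679771 0.045     ]] as rim [[0.45959113 0.27618663 0.028     ]]
[305. 181.] 36.1212 as lid [[0.46142705 0.29803531 0.045     ]] as rim [[0.45682675 0.29882323 0.028     ]]
[348. 189.] 36.85582 as lid [[0.45471193 0.26264044 0.045     ]] as rim [[0.44966929 0.26109678 0.028     ]]
[338. 172.] 48.450718 as lid [[0.46904976 0.27119345 0.045     ]] as rim [[0.4649516  0.27021321 0.028     ]]
[330. 206.] 46.169804 as lid [[0.43978764 0.27729596 0.045     ]] as rim [[0.43376189 0.27671771 0.028     ]]
[array([20.58, 47.42, -0.81]), ('tool y yaw', np.float64(-1.567)), ('turn z', np.float64(-0.387)), ('level', array([0.0008, 0.0012, 0.    ]))]
```

The rim circle fits at (0.451, 0.285), so the dish is about 3 mm off centre with 11 mm of margin. Now the box.

```bash
python3 -m inch '{"turn":[[0,0,0],[0,0,0],[0,0,0],[0,0,0],[0,0,0]],"offset":[[1,2,-0.5],[2.6,6,-1],[4.3,10,-1],[6,14,-1],[7.8,18,-1]],"fingers":[8.5,8.5,8.5,8.5,8.5]}' 
python3 -m inch '{"turn":[[0,0,0],[0,0,0],[0,0,0],[0,0,0],[0,0,0]],"offset":[[1.8,4,0],[3.5,8,0],[5.3,12,0],[7,16,0],[8.7,20,0]],"fingers":[8.5,8.5,8.5,8.5,8.5]}' 
python3 -m inch '{"turn":[[0,0,-0.13],[0,0,-0.26],[0,0,-0.387],[0,0,-0.387],[0,0,-0.387]],"offset":[[1.7,4,0],[3,7.5,0.5],[4.1,9.4,1.5],[4.1,9.4,2],[4.1,9.4,2]],"fingers":[8.5,8.5,8.5,8.5,8.5]}' 
python3 -m inch '{"turn":[[0,0,0],[0,0,0]],"offset":[[0,0,0],[0,0,0]],"fingers":[8.5,8.5]}'
python3 - <<'E'
from h import *
from cell import r
s,f,T=snap(r,'w13');g=f['frame']
u,v=proj(f,T,[.658,-.1865,.032])[0].astype(int);print(u,v,g[v,u])
x0,y0=u-80,v-100;m0=g[v,u].astype(int)
m=((g[y0:v+100,x0:u+80].astype(int).sum(2))<m0.sum()+60).astype(np.uint8)*255
m=cv2.morphologyEx(m,cv2.MORPH_OPEN,np.ones((5,5)))
c=max(cv2.findContours(m,0,1)[0],key=cv2.contourArea);q=cv2.boxPoints(cv2.minAreaRect(c))+[x0,y0];print(q)
p=ray(f,T,q,.032);e=np.diff(np.r_[p,p[:1]],axis=0);print(p.mean(0),np.linalg.norm(e,axis=1),np.arctan2(e[:,1],e[:,0]))
print(s['clock'],go(s,[.658,-.1865,.04],-1.19))
E
```

```text
clock: 27.65
position: [0.5268, 0.1046, 0.1909]
orientation: [1.0, 0.002, 0.0, -0.0]
contact_force: [-0.3, 0.7, 0.3]
width: 0.0843
grasp_force: 0.0
clock: 28.15
position: [0.6146, -0.0953, 0.1907]
orientation: [1.0, 0.002, 0.0, -0.0]
contact_force: [1.0, 0.3, -1.4]
width: 0.0852
grasp_force: 0.0
clock: 28.65
position: [0.6545, -0.1874, 0.1693]
orientation: [0.981, 0.193, -0.001, -0.001]
contact_force: [-0.0, -0.2, 0.2]
width: 0.0848
grasp_force: 0.0
clock: 28.85
position: [0.6557, -0.1852, 0.1708]
orientation: [0.981, 0.195, 0.0, -0.0]
contact_force: [0.3, 0.8, 0.5]
width: 0.0851
grasp_force: 0.0
322 195 [110 104 102]
[[284.99999237 251.99998474]
 [284.99999237 125.        ]
 [361.99997711 125.        ]
 [361.99997711 251.99998474]]
[ 0.66024046 -0.18607581  0.032     ] [0.11043053 0.06004823 0.11041365 0.06847023] [ 0.35752151 -1.17849417 -2.70778085  1.96375865]
28.85 [array([ 0.16,  0.22, 13.08]), ('tool y yaw', np.float64(-1.178)), ('turn z', np.float64(0.012)), ('level', array([-0.0006, -0.0004,  0.    ]))]
```

```bash
python3 -m inch '{"turn":[[0,0,0],[0,0,0],[0,0,0],[0,0,0],[0,0,0]],"offset":[[0.15,0.2,3],[0.15,0.2,7],[0.15,0.2,10.5],[0.15,0.2,12.5],[0.15,0.2,13.6]],"fingers":[8.5,8.5,8.5,8.5,8.5]}' 50
python3 -m inch '{"turn":[[0,0,0],[0,0,0],[0,0,0],[0,0,0],[0,0,0]],"offset":[[0,0,0],[0,0,0],[0,0,0],[0,0,0],[0,0,0]],"fingers":[8,7.5,7,6.7,6.4]}' 50
python3 -m inch '{"turn":[[0,0,0],[0,0,0],[0,0,0],[0,0,0]],"offset":[[0,0,0],[0,0,0],[0,0,0],[0,0,0]],"fingers":[6.1,5.8,5.5,5.5]}' 50
```

```text
clock: 29.4
position: [0.6567, -0.1872, 0.0324]
orientation: [0.981, 0.195, -0.001, -0.001]
contact_force: [-0.1, 0.1, -0.4]
width: 0.085
grasp_force: 0.0
clock: 29.9
position: [0.6584, -0.1884, 0.0353]
orientation: [0.981, 0.194, 0.001, 0.0]
contact_force: [0.2, -0.3, -0.3]
width: 0.0639
grasp_force: 0.3
clock: 30.3
position: [0.6583, -0.1884, 0.0356]
orientation: [0.981, 0.194, 0.0, 0.0]
contact_force: [-1.6, 1.2, 8.6]
width: 0.0605
grasp_force: 55.2
```

```bash
python3 -m inch '{"turn":[[0,0,0],[0,0,0],[0,0,0],[0,0,0],[0,0,0]],"offset":[[0,0,-0.3],[0,0,-1.2],[0,0,-3],[0,0,-5.5],[0,0,-8]],"fingers":[5.5,5.5,5.5,5.5,5.5]}' 
python3 -m inch '{"turn":[[0,0,0],[0,0,0],[0,0,0]],"offset":[[0,0,-2],[0,0,-2.5],[0,0,-2.5]],"fingers":[5.5,5.5,5.5]}'
python3 - <<'E'
from h import *
from cell import r
s=r.read_state();print(s['position'],s['width'],s['contact_force'],go(s,[.454,-.3005,.1],-1.355))
E
```

```text
clock: 30.8
position: [0.6577, -0.1889, 0.1159]
orientation: [0.981, 0.194, -0.0, 0.0]
contact_force: [0.4, 0.4, -1.4]
width: 0.0605
grasp_force: 54.5
clock: 31.1
position: [0.6585, -0.189, 0.1409]
orientation: [0.981, 0.194, 0.001, 0.001]
contact_force: [-1.4, -0.3, -2.9]
width: 0.0608
grasp_force: 54.6
[ 0.65847481 -0.18904321  0.14086866] 0.06079833816645633 [-1.38462981 -0.30682213 -2.90779877] [array([-23.16,   2.52,   4.04]), ('tool y yaw', np.float64(-1.18)), ('turn z', np.float64(0.175)), ('level', array([ 0.0017, -0.0021, -0.    ]))]
```

```bash
python3 -m inch '{"turn":[[0,0,0],[0,0,0],[0,0,0],[0,0,0],[0,0,0]],"offset":[[-0.8,0.1,0],[-2.5,0.3,0],[-5.5,0.6,0],[-8.5,0.9,0],[-12,1.3,0]],"fingers":[5.5,5.5,5.5,5.5,5.5]}' 
python3 -m inch '{"turn":[[0,0,0.06],[0,0,0.12],[0,0,0.17],[0,0,0.17],[0,0,0.17]],"offset":[[-3.3,0.4,0],[-6.5,0.7,0],[-9,1,0],[-10.6,1.2,0],[-11.2,1.2,0]],"fingers":[5.5,5.5,5.5,5.5,5.5]}' 
python3 -m inch '{"turn":[[0,0,0],[0,0,0],[0,0,0]],"offset":[[0,0,0],[0,0,0],[0,0,0]],"fingers":[5.5,5.5,5.5]}'
python3 - <<'E'
from h import *
from cell import r
s,f,T=snap(r,'w14');print(s['position'],go(s,[.454,-.3005,.04],-1.355));
np.savez('pics/w14.npz',T=T,**{k:f[k] for k in('frame','cx','cy','vertical_fov')})
a=.216;x=np.array([np.cos(a),np.sin(a)]);y=np.array([-x[1],x[0]])
print(proj(f,T,[[*(np.array([.454,-.3005])+i*.067*x+j*.048*y),.009] for i,j in((1,1),(1,-1),(-1,-1),(-1,1))]))
E
```

```text
clock: 31.6
position: [0.549, -0.2469, 0.1381]
orientation: [0.981, 0.194, -0.001, -0.001]
contact_force: [-0.4, -0.6, -1.3]
width: 0.0608
grasp_force: 54.5
clock: 32.1
position: [0.4505, -0.3014, 0.1389]
orientation: [0.994, 0.109, -0.001, -0.0]
contact_force: [0.9, 0.1, -2.8]
width: 0.0606
grasp_force: 54.5
clock: 32.4
position: [0.4547, -0.2993, 0.1393]
orientation: [0.994, 0.111, 0.001, -0.0]
contact_force: [-0.2, 0.2, -0.7]
width: 0.0604
grasp_force: 54.5
[ 0.45467854 -0.29928189  0.13934767] [array([-0.11,  0.1 ,  9.93]), ('tool y yaw', np.float64(-1.347)), ('turn z', np.float64(0.008)), ('level', array([ 0.0002, -0.0017, -0.    ]))]
[[258.28829325 116.23965768]
 [386.49428827 117.12881199]
 [375.48259401 273.92742949]
 [266.54008732 273.25017031]]
```

View pics/w14.png

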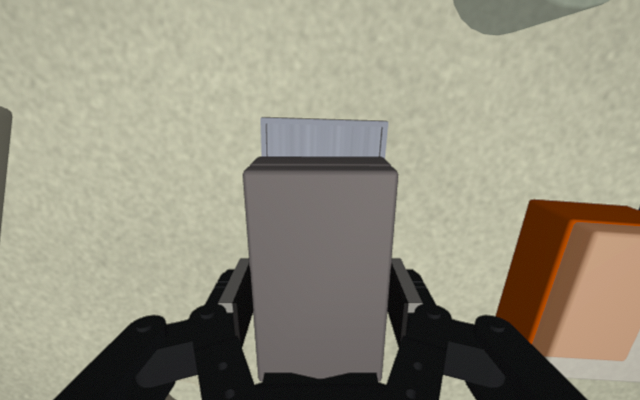

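The tray's far corners are at (261,118) and (388,121), against predictions of (258,116) and (386,117). I'll correct by about 2 mm and 0.02 rad, then lower.

```bash
python3 -m inch '{"turn":[[0,0,0.02],[0,0,0.02],[0,0,0.02],[0,0,0.02],[0,0,0.02]],"offset":[[-0.2,0.2,1.5],[-0.3,0.25,4],[-0.3,0.25,6.5],[-0.3,0.25,8.3],[-0.3,0.25,9.2]],"fingers":[5.5,5.5,5.5,5.5,5.5]}' 
python3 -m inch '{"turn":[[0,0,0],[0,0,0],[0,0,0],[0,0,0]],"offset":[[0,0,0.2],[0,0,0.4],[0,0,0.4],[0,0,0.4]],"fingers":[5.5,5.5,5.5,5.5]}' 
python3 -m inch '{"turn":[[0,0,0],[0,0,0],[0,0,0]],"offset":[[0,0,0.1],[0,0,0.2],[0,0,0.2]],"fingers":[5.5,5.5,5.5]}'
```

```text
clock: 32.95
position: [0.4508, -0.3023, 0.0457]
orientation: [0.995, 0.101, -0.001, -0.001]
contact_force: [0.4, 0.0, -2.1]
width: 0.0605
grasp_force: 54.6
clock: 33.35
position: [0.451, -0.3036, 0.044]
orientation: [0.995, 0.1, 0.001, 0.0]
contact_force: [-0.1, -0.4, -2.4]
width: 0.0608
grasp_force: 54.6
clock: 33.65
position: [0.4505, -0.3033, 0.0414]
orientation: [0.995, 0.1, 0.0, 0.0]
contact_force: [-0.1, -0.3, -1.4]
width: 0.0606
grasp_force: 54.6
```

```bash
python3 -m inch '{"turn":[[0,0,0],[0,0,0],[0,0,0]],"offset":[[0,0,0.1],[0,0,0.15],[0,0,0.15]],"fingers":[5.5,5.5,5.5]}' 
python3 -m inch '{"turn":[[0,0,0],[0,0,0],[0,0,0]],"offset":[[0,0,0.1],[0,0,0.1],[0,0,0.1]],"fingers":[5.5,5.5,5.5]}'
```

```text
clock: 33.95
position: [0.4504, -0.3032, 0.0397]
orientation: [0.995, 0.1, -0.0, -0.0]
contact_force: [-0.5, -0.2, -1.4]
width: 0.0606
grasp_force: 54.6
clock: 34.25
position: [0.4505, -0.3033, 0.0396]
orientation: [0.995, 0.1, -0.0, 0.0]
contact_force: [-2.1, 0.3, 7.0]
width: 0.0608
grasp_force: 55.5
```

Contact at the expected height. I'll release, retreat and check numerically.

```bash
python3 -m inch '{"turn":[[0,0,0],[0,0,0],[0,0,0],[0,0,0],[0,0,0]],"offset":[[0,0,0],[0,0,0],[0,0,0],[0,0,0],[0,0,0]],"fingers":[5.8,6.1,6.4,7,8]}' 20
python3 -m inch '{"turn":[[0,0,0],[0,0,0],[0,0,0],[0,0,0],[0,0,0]],"offset":[[0,0,0],[0,0,-1],[0,0,-4],[0,0,-8.5],[0,0,-13]],"fingers":[8.5,8.5,8.5,8.5,8.5]}'
python3 - <<'E'
from h import *
from cell import r
s,f,T=snap(r,'w15');g=f['frame'];print(s['clock'],s['position'])
u,v=proj(f,T,[.4505,-.3033,.036])[0].astype(int);print(u,v,g[v,u])
# box outline vs tray corners
x0,y0=u-90,v-110;R3=g[y0:v+110,x0:u+90].astype(int);
m=((R3.sum(2)<g[v,u].astype(int).sum()+40)).astype(np.uint8)*255;m=cv2.morphologyEx(m,cv2.MORPH_OPEN,np.ones((7,7)))
c=max(cv2.findContours(m,0,1)[0],key=cv2.contourArea);q=cv2.boxPoints(cv2.minAreaRect(c))+[x0,y0];p=ray(f,T,q,.036);e=np.diff(np.r_[p,p[:1]],axis=0);print('box',p.mean(0),np.linalg.norm(e,axis=1),np.arctan2(e[:,1],e[:,0]))
b0=dict(np.load('pics/top0.npz'));a=r.grab_frame('top');T=a['T'];np.savez('pics/top1.npz',**a)
A=a['frame'];cv2.imwrite('pics/top1.png',A[:,:,::-1])
uv,ax=circ(A,lambda p:p.max(2)<60,(325,185,370,232));print('vial cap',ax,ray(a,T,uv,.095),'pan (.430,.004)')
bl=lambda p:(p[:,:,2]>p[:,:,0]+50)
for F in(b0,a): print('bottle',circ(F['frame'],bl,(325,95,365,135)))
d=np.abs(A.astype(int)-b0['frame'].astype(int)).max(2)
print('jar diff',d[212:240,278:304].mean(),'bg diff',d[150:165,200:300].mean(),'bottle diff',d[100:135,328:362].mean())
E
```

```text
clock: 34.75
position: [0.4505, -0.3033, 0.0386]
orientation: [0.995, 0.1, 0.0, 0.0]
contact_force: [0.1, -0.6, 0.4]
width: 0.08
grasp_force: 0.0
clock: 35.25
position: [0.4499, -0.3029, 0.1702]
orientation: [0.995, 0.1, -0.001, -0.0]
contact_force: [0.9, -1.2, -0.1]
width: 0.0849
grasp_force: 0.0
35.25 [ 0.44985767 -0.30290563  0.17022549]
321 197 [114 108 106]
box [ 0.4521831  -0.30277178  0.036     ] [0.06139146 0.1109452  0.0702299  0.11099362] [-1.37045363 -2.90056268  1.77193522  0.16136116]
vial cap (9.824285507202148, 11.953914642333984) [[0.42317143 0.00339311 0.095     ]] pan (.430,.004)
bottle ((344.5, 113.5), (12.962806701660156, 13.158548355102539))
bottle ((344.5044345855713, 113.41100120544434), (12.618083000183105, 13.294208526611328))
jar diff 5.423076923076923 bg diff 5.331333333333333 bottle diff 5.265546218487395
```

```bash
python3 -m inch '{"turn":[[0,0,0],[0,0,0],[0,0,0],[0,0,0]],"offset":[[0,0,-3],[0,0,-5],[0,0,-5],[0,0,-5]],"fingers":[8.5,8.5,8.5,8.5]}' && python3 -c "
from cell import r
print(r.close_job())"
```

```text
clock: 35.75
position: [0.4502, -0.3032, 0.2189]
orientation: [0.995, 0.1, 0.0, 0.0]
contact_force: [-0.6, -0.2, -0.6]
width: 0.0849
grasp_force: 0.0
the job is handed in; nothing more can be done
None
```

The job is handed in at about 36 s: the vial is on the pan, the block in the cold-plate seat, the dish inside the stage rim and the slide box in the tray; top-camera checks show the bottle and jar unmoved, and no verdict came back.

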